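Keeper over the hand axe, tilting board up to the mark

ROBOT

A 6-joint arm with a two-finger parallel gripper is mounted at the origin on the work surface. World frame = base frame: x ahead of the robot, y to its left, z up, the work surface at z = 0. Lengths are in m, angles in rad, forces in N, time in s.
With the tool pointing down it reaches from about 0.35 to 0.85 m from the base axis. Payload 8.1 kg.
Tool frame: the origin (TCP) lies between the finger pads; the fingertips stand 11 mm ahead of it and the grasp point (between the pads) lies 8 mm behind it (tips_ahead is the z of the fingertips in the tool frame, in m); z points along the fingers, y is the line along which they close (so a half turn about z gives the same grasp; the last joint's range is limited). The gripper opens to 93 mm and grips with 3 to 60 N. Pads are 15 mm wide; open, the fingers measure 128 mm over their backs; the gripper's body (75 mm by 188 mm) begins 65 mm behind the grasp point.
Start: joints at [-1.317, 0.13, 1.488, -0, 1.523, -0.085], TCP at [0.199, -0.566, 0.23] pointing down, gripper open.
Joint ranges: [-2.96, 2.96], [-0.89, 2.26], [0.02, 2.5], [-1.34, 4.48], [0, 2.73], [-2.66, 2.66]. Speed limits (rad/s): [2.39, 2.39, 2.79, 3.14, 3.14, 3.14].

INTERFACE

Orientations are given as a rotation vector (axis times angle).
In Python, from plant import read_state, read_camera, close_job, tips_ahead gives the robot as it stands. The module is installed in compiled form; this text tells all that it offers.
- The arm moves only by the tool move_arm, never from a script. Its argument "plan" is a list of rows, each a list of 7 numbers: the turn, a rotation vector about the tool's x, y, z in units of 6 degrees (1.0 is 6 degrees), then the shift along the tool's x, y, z in units of 25 mm (1.0 is 25 mm), then the finger opening in mm, from 0 to 93. A call has exactly 10 rows; each row shifts and turns the commanded pose from where the row before left it, along the tool's axes as they then stand; what a row does not reach is not made up. A row lasts 1/10 s, in which the tool goes at most 50 mm and 8.59 degrees, less where a joint would pass 70% of its speed; a pose out of reach is approached as far as the arm can. A call is refused whole if a number of a shift passes 1 or a number of a turn 1, either way. A call with a gripper value outside its range is refused whole. The fingers move at their own pace and stop on an object; "force" is the grip in N (left out, the last holds). Time passes only in rows, so rows that do not move let the fingers close, or fill a call up. It gives the time, the measured TCP pose, the force, the opening and the grip force at its end, in the units of the state.
- read_state(): the state, without advancing time (a new reading comes with each control period).
- read_camera(name): name is "side" or "top"; returns a dict with "frame" (420x560x3 uint8, red, green, blue), "z_map" (420x560 float32, m along the optical axis (not along the pixel's ray), 0 where there is no reading), "fx", "fy", "cx", "cy" (pixels), "distortion" ([k1, k2, p1, p2, k3] as OpenCV has them; the pictures are not rectified), "rvec" (rotation vector, rad) and "tvec" (3), from world to camera coordinates, as OpenCV has them. Camera axes: x right, y down, z forward; pixel columns grow to the right and rows downward; lengths in m; the calibration is good to about 2 mm. A picture is of the moment at which its call begins.
- close_job(): hands the job in; it is judged then, once.
The state is a dict: "t": time; "q": joint angles; "dq": joint speeds; "joint_torque": joint torques, N m; "tool_pos": TCP position; "orientation": TCP orientation; "force": force on the tool from outside, world axes, zero at the start; "wrist_torque": the same for the moment, N m; "opening": finger opening in m; "gripper_force": force on a finger pad.
Only numpy, scipy, OpenCV 4.12 (cv2) and the standard library are available. Lean on these libraries where they do the work, as an engineer would, in place of code of your own. Each camera call takes 0.05 s, during which the arm holds its last target. There are 200 camera calls.

TASK

Get the hand axe on the tilting copy board ready for its photograph: with the board still flat, swing the hinged keeper bar over the axe until it rests in its forked catch, then raise the board, which has a bow handle at its front edge, until the pointer on its side meets the clip set on the rim of the quadrant. Finish while still holding the board there, steady, so that the photographer can tighten the wing nut; keep the axe in its mount, leave the clip as it is set, and do not disturb the finds and tools around the stand.

Things in the scene. Friction and masses are not known exactly. Their poses are not given: they have to be found in the camera images.
- stand: fixed base of the tilting copy board: plywood, 320 (x) x 310 (y) x 24 mm high, on rubber feet. Origin at the centre of its underside on the table; x points from the handle side (front, towards the robot) to the hinge side (rear), y to its left, z up ('stand frame').
- tilt_board: the tilting board: plywood, 280 (x) x 260 (y) x 12 mm, top 48 mm above the table when flat; 0.7 kg plus the axe. Origin on its hinge axis (along its y), middle of the rear edge: stand x +140 mm, 36 mm above the table. Flat, its axes are the stand's; raising the front (handle) edge turns it about +y (pitch), at most 1.08 rad. The hinge does not hold: it falls if let go (4 to 7 N at the handle).
- handle_grip (a point): middle of the bow handle's bar: round steel, 12 mm thick, 110 mm long, parallel to the hinge axis, on two 10 mm posts 100 mm apart near the board's front edge. Bar centre 40 mm above the board's top; board flat: 255 mm in front of and 52 mm above the hinge axis, 88 mm above the table. Pinched from above across the bar, it turns between the fingers as the board swings.
- board_pointer (a point): the pointer: a thin dark finger on the stud under the wing nut at the board's left (+y) side, 200 mm from the hinge axis, sticking outwards over the rim of the slotted quadrant. The stud travels in the quadrant's slot as the board is raised.
- marker_clip (a joint): the angle at which the marker clip is set, rad, on the scale of the board's own tilt (0 flat): with the board tilted by this angle the pointer meets the middle of the clip. Set between 0.5 and 0.9, stiff (about 3 N to push along the rim); must not be moved.
- mark (a point): the place where board_pointer lies when the pointer meets the clip's middle. The clip is a brass block with a dark middle line, 14 mm along the rim, 24 mm wide (stand y), reaching 11 to 35 mm outward (radially) from here: it sits on the outer rim of the aluminium slotted quadrant, an upright arc of 200 mm mean radius about the hinge axis at stand y 142 mm, up to 225 mm above the table.
- keeper (a joint): angle of the keeper bar in rad: 0 closed, resting in its forked catch across the axe; about 1.57 standing straight up from the board; larger leaning out to the left; end of travel 2.0. Starts between 1.2 and 1.8. Its hinge is stiff (under 1 N at the free end) so it stays where it is left.
- keeper_hinge (a point): point on the keeper's hinge axis (along the stand's x), left of the axe: stand frame x 12 mm, y +64 mm, 88 mm above the table with the board flat (40 mm above the board's top).
- keeper_grip (a point): place to take the keeper, 149 mm from its hinge axis. Flat steel bar, 14 mm wide (along stand x), 5 mm thick, 174 mm long. Closed, it points right (stand -y), level, 40 mm above the board's top, between the two prongs of the catch 118 mm from its hinge; the grip lies 31 mm beyond, over clear board. Pinched across its 14 mm width it turns between the fingers as it swings.
- axe: the flint hand axe: brown stone, teardrop outline, 106 mm long (along stand x, point to the front), 68 mm wide, 32 mm thick, 0.24 kg, lying loose on the board between four clear pegs 16 mm high. Origin on its underside.
- mount (a point): the point of the board's top face on which the axe's origin belongs (moves with the board).
- hammerstone: bystander: rounded grey-brown pebble, 68 x 56 x 45 mm, left of the stand. Origin at the centre of its underside.
- billet: bystander: bone-coloured antler hammer, 165 mm long, 30 mm thick, left of the stand. Origin at the middle of its underside.
- core: bystander: dark flint core, 78 x 66 x 52 mm, right of the stand. Origin at the centre of its underside.
- nodule: bystander: pale flint nodule, 74 x 60 x 48 mm, right of the stand. Origin at the centre of its underside.
- blade_a: bystander: dark flint blade, 72 x 24 x 10 mm, lying close left of the stand. Origin at the centre of its underside.
- blade_b: bystander: brown flint blade, 58 x 28 x 11 mm, lying close right of the stand. Origin at the centre of its underside.
Mind the look-alikes: they are no part of the job. What is shaped like the axe but orange or purple is not meant.

How it is judged:
By the outcome, as a careful person would: the job done as asked, in the order asked, and still so for the second after the job is handed in, while the arm keeps its last pose, push and grip.
It also fails if it takes over 58 s, if anything falls off the work surface, if the arm or the gripper's body presses on something with over 40 N, if the wrist force passes 120 N, or if a joint passes its speed limit or range.

## Working session

There is one attempt and no reset: what is moved stays moved. The work goes in short steps, Python scripts to look and compute and a tool call to move; the robot and the scene stay as the last step left them, time stands still between calls to the robot, and variables do not carry over. Pictures are saved under pics/ and viewed, at most 10 in all, crops included, and the job is handed in when it is done.

Besides the shell and the picture viewer there is one more tool, called after ">>>" by a JSON object that holds its "method" and its "body". move_arm: Moves the arm, as the interface text tells. Its arguments: {"type":"object","properties":{"plan":{"type":"array","items":{"type":"array","items":{"type":"number"}}},"force":{"type":"number"}},"required":["plan"]}

```bash
mkdir -p pics
cat > h.py <<'E'
import numpy as np, cv2, pickle
from plant import read_state, read_camera, close_job, tips_ahead
def cam(n,save=None):
    c=read_camera(n); c['K']=np.array([[c['fx'],0,c['cx']],[0,c['fy'],c['cy']],[0,0,1]]); c['D']=np.array(c['distortion'],float)
    c['R']=cv2.Rodrigues(np.array(c['rvec'],float))[0]; c['t']=np.array(c['tvec'],float).ravel()
    if save: cv2.imwrite('pics/'+save+'.png',c['frame'][:,:,::-1])
    return c
def rays(c,px):
    p=cv2.undistortPoints(np.array(px,float).reshape(-1,1,2),c['K'],c['D']).reshape(-1,2)
    return np.c_[p,np.ones(len(p))]
def plane(c,px,z):
    d=rays(c,px)@c['R']; o=-c['R'].T@c['t']; return o+d*((z-o[2])/d[:,2])[:,None]
def depth(c,px):
    px=np.array(px,int).reshape(-1,2); z=c['z_map'][px[:,1],px[:,0]]
    return (rays(c,px)*z[:,None]-c['t'])@c['R']
def proj(c,P): return cv2.projectPoints(np.array(P,float).reshape(-1,3),np.array(c['rvec'],float),c['t'],c['K'],c['D'])[0].reshape(-1,2)
def cloud(c):
    h,w=c['z_map'].shape; u,v=np.meshgrid(np.arange(w),np.arange(h)); return depth(c,np.c_[u.ravel(),v.ravel()]).reshape(h,w,3)
E
python3 - <<'E'
from h import *
for n in('top','side'):
    c=cam(n,n+'0'); pickle.dump(c,open(n+'0.pkl','wb')); print(n,-c['R'].T@c['t'],c['fx'],c['R'][2])
s=read_state(); print(s); print(tips_ahead)
E
```

```text
top [0.49247388 0.074988   1.15248542] 451.39512123755355 [ 0.10466598 -0.00728819 -0.99448073]
side [0.31943051 0.64816247 0.65388146] 393.5294411362576 [ 0.32079479 -0.67905754 -0.66028143]
{'t': 0.1, 'q': array([-1.31740185e+00,  1.31079545e-01,  1.48917782e+00,  2.08841651e-05,
        1.52299177e+00, -8.54210458e-02]), 'dq': array([-1.88523534e-04, -1.20373006e-03, -1.64720238e-03, -1.86387440e-04,
        3.74619036e-04, -8.33857439e-05]), 'joint_torque': array([ 1.02250193e-03, -5.61342359e+01, -4.93092620e+01,  7.70175434e-02,
        2.92624271e-02, -6.39090513e-05]), 'tool_pos': array([ 0.19931388, -0.56540235,  0.22869189]), 'orientation': array([-3.09499163e+00, -5.29388017e-01,  1.85527575e-04]), 'force': array([ 0.42620722,  0.23030115, -0.08090168]), 'wrist_torque': array([-0.039286  ,  0.02983172, -0.05187553]), 'gripper_force': 0.0, 'opening': 0.09282521268653333}
0.011
```

View pics/top0.png

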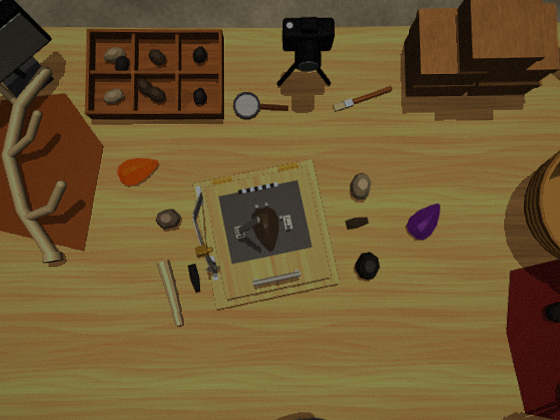

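View pics/side0.png

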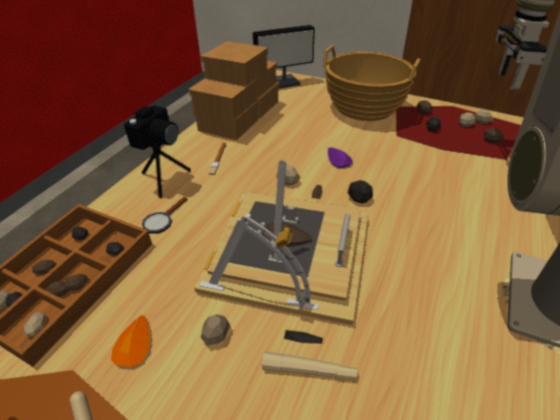

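Top view: the brown axe is at (265,228), with the orange one at (138,171) and the purple one at (424,221) as look-alikes. The handle bar is at (276,280) and the clip (brass) at (203,251). Front is down in this view. Side view: keeper standing from about (277,230) to (282,165), clip near (285,236).

```bash
cat > m.py <<'E'
from h import *
import sys
c=pickle.load(open('top0.pkl','rb')); s=pickle.load(open('side0.pkl','rb'))
C=cloud(c)
reg=np.zeros(C.shape[:2],bool); reg[150:320,185:345]=1
z=C[:,:,2]
for lo,hi,nm in((.041,.055,'board'),(.016,.033,'stand')):
    m=reg&(z>lo)&(z<hi)
    if nm=='stand': m=reg&(z>lo)&(z<.06)
    m=cv2.morphologyEx(m.astype(np.uint8),cv2.MORPH_OPEN,np.ones((3,3)))
    n,l,st,_=cv2.connectedComponentsWithStats(m); k=1+st[1:,4].argmax()
    P=C[l==k]; print(nm,len(P),np.median(P[:,2]),cv2.minAreaRect((P[:,:2]*1000).astype(np.float32)))
m=reg&(z>.078)&(z<.1); m[:262]=0
P=C[m]; print('handle',len(P),P.mean(0),cv2.minAreaRect((P[:,:2]*1000).astype(np.float32)))
S=cloud(s)
hsv=cv2.cvtColor(s['frame'],cv2.COLOR_RGB2HSV)
for v in range(162,236,8):
    print(v,[ (u,S[v,u].round(3).tolist()) for u in range(270,294,3) if S[v,u,2]>.06 and S[v,u,1]>-.1])
big=cv2.resize(s['frame'][150:320,195:375],None,fx=4.4,fy=3.5,interpolation=cv2.INTER_CUBIC)
cv2.imwrite('pics/crop1.png',big[:,:,::-1][:600,:800])
E
python3 m.py
```

```text
board 10695 0.04860631130138002 ((572.0115966796875, 100.3145980834961), (283.2626037597656, 267.7726135253906), 11.259708404541016)
stand 14320 0.047775757802112837 ((570.87109375, 102.41603088378906), (323.1981506347656, 311.623291015625), 11.365575790405273)
handle 255 [0.4594361  0.08362367 0.09270438] ((464.5548095703125, 127.45802307128906), (209.9400634765625, 41.27702713012695), 82.8578109741211)
162 [(279, [0.583, 0.115, 0.249]), (282, [0.578, 0.113, 0.249]), (285, [0.572, 0.112, 0.25])]
170 [(279, [0.581, 0.12, 0.235]), (282, [0.576, 0.118, 0.235]), (285, [0.57, 0.116, 0.236])]
178 [(279, [0.58, 0.123, 0.219]), (282, [0.573, 0.123, 0.221]), (285, [0.569, 0.12, 0.22])]
186 [(279, [0.577, 0.128, 0.205]), (282, [0.571, 0.128, 0.207])]
194 [(279, [0.575, 0.132, 0.19]), (282, [0.57, 0.131, 0.191])]
202 [(276, [0.579, 0.139, 0.174]), (279, [0.573, 0.137, 0.174]), (282, [0.567, 0.137, 0.176])]
210 [(276, [0.577, 0.144, 0.158]), (279, [0.571, 0.143, 0.16]), (282, [0.566, 0.139, 0.158]), (285, [0.602, 0.051, 0.075]), (288, [0.594, 0.052, 0.079]), (291, [0.587, 0.05, 0.08])]
218 [(276, [0.575, 0.149, 0.142]), (279, [0.57, 0.146, 0.142]), (282, [0.565, 0.143, 0.141])]
226 [(270, [0.611, 0.107, 0.07]), (273, [0.604, 0.107, 0.074]), (276, [0.573, 0.153, 0.126]), (279, [0.568, 0.151, 0.126]), (282, [0.584, 0.103, 0.077]), (285, [0.579, 0.099, 0.077]), (288, [0.572, 0.1, 0.08]), (291, [0.569, 0.09, 0.073])]
234 [(270, [0.541, 0.239, 0.194]), (273, [0.537, 0.234, 0.191]), (276, [0.57, 0.159, 0.11]), (279, [0.529, 0.229, 0.19]), (282, [0.522, 0.231, 0.195]), (285, [0.515, 0.235, 0.201]), (288, [0.512, 0.229, 0.197]), (291, [0.509, 0.224, 0.194])]
```

View pics/crop1.png

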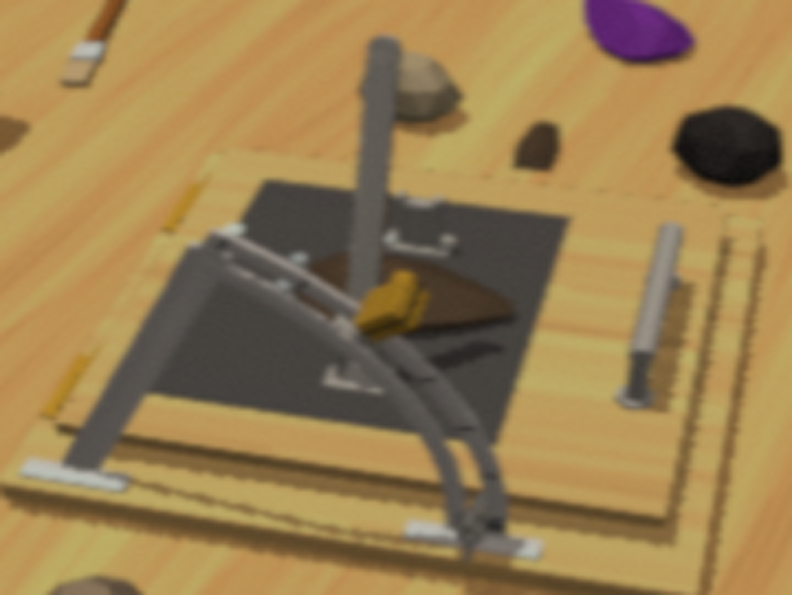

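The crop shows the brown axe at (265,228) in the top view, lying between its pegs on the board. That is the axe meant; the orange one at (138,171) and the purple one at (424,221) are decoys. Measured: stand at (0.5715, 0.101), yaw 0.1975, and keeper about 1.245 rad. The keeper line passes through its hinge as it should, and the rectangle sizes match those given. I'll start the swing over.

>>> {"method": "move_arm", "body": {"plan": [[0, 0, 0, 0, 0, -1, 70], [0, 0, 0, 0, 0, -1, 70], [0, 0, -0.4, 1, 0, -1, 70], [0, 0, -0.4, 1, 0, -1, 70], [0, 0, -0.4, 1, 0, -1, 70], [0, 0, -0.4, 1, 0, -1, 70], [0, 0, -0.4, 1, 0, 0, 70], [0, 0, -0.4, 1, 0, 0, 70], [0, 0, -0.4, 1, 0, 0, 70], [0, 0, -0.4, 1, 0, 0, 70]], "force": 10}}

```text
t: 1.1
tool_pos: [0.3763, -0.4723, 0.379]
orientation: [-2.963, -1.041, 0.0]
force: [0.1, 0.4, 0.4]
opening: 0.0701
gripper_force: 0.0
```

>>> {"method": "move_arm", "body": {"plan": [[0, 0, -0.4, 1, 0, 0, 70], [0, 0, -0.4, 1, 0, 0, 70], [0, 0, -0.4, 1, 0, 0, 70], [0, 0, -0.4, 1, 0, 0, 70], [0, 0, -0.4, 1, 0, 0, 70], [0, 0, -0.4, 1, 0, 0, 70], [0, 0, -0.4, 1, 0, 0, 70], [0, 0, -0.4, 1, 0, 0, 70], [0, 0, -0.4, 1, 0, 0, 70], [0, 0, -0.4, 1, 0, 0, 70]]}}

```text
t: 2.1
tool_pos: [0.5374, -0.2836, 0.3789]
orientation: [-2.682, -1.634, 0.001]
force: [1.0, 0.7, -0.4]
opening: 0.07
gripper_force: 0.0
```

>>> {"method": "move_arm", "body": {"plan": [[0, 0, -0.4, 1, 0, 0, 70], [0, 0, -0.4, 1, 0, 0, 70], [0, 0, -0.4, 1, 0, 0, 70], [0, 0, -0.4, 1, 0, 0, 70], [0, 0, -0.4, 1, 0, 0, 60], [0, 0, -0.4, 1, 0, 0, 60], [0, 0, -0.4, 1, 0, 0, 60], [0, 0, -0.4, 1, 0, 0, 60], [0, 0, 0, 0, 0, 0, 60], [0, 0, 0, 0, 0, 0, 60]]}}

```text
t: 3.1
tool_pos: [0.6017, -0.096, 0.3792]
orientation: [-2.374, -2.057, 0.001]
force: [0.6, 0.3, 0.2]
opening: 0.06
gripper_force: 0.0
```

```bash
cat >> h.py <<'E'
XC,YC,YAW=.5715,.1012,.1975
ca,sa=np.cos(YAW),np.sin(YAW)
def W(x,y,z): return np.array([XC+ca*x-sa*y,YC+sa*x+ca*y,z])
def inst(p): dx,dy=p[0]-XC,p[1]-YC; return np.array([ca*dx+sa*dy,-sa*dx+ca*dy,p[2]])
def delta(grasp,yaw=YAW,behind=.008):
    """tool-axes shift (units) bringing the grasp point to `grasp`, with tool straight down and tool y at yaw"""
    s=read_state(); R=cv2.Rodrigues(s['orientation'])[0]
    Rt=np.c_[[np.cos(yaw+np.pi/2),np.sin(yaw+np.pi/2),0],[np.cos(yaw),np.sin(yaw),0],[0,0,-1]]
    tcp=np.array(grasp)-Rt@[0,0,-behind]
    print('t',s['t'],'tcp stand',inst(s['tool_pos']).round(4),'F',s['force'].round(2),'open',s['opening'].round(4),'gf',s['gripper_force'],'q',s['q'].round(2))
    print('turn',(cv2.Rodrigues(R.T@Rt)[0].ravel()/np.radians(6)).round(2),'shift',(Rt.T@(tcp-s['tool_pos'])/.025).round(2))
E
python3 - <<'E'
from h import *
a=1.245
g=W(.012,.064-.149*np.cos(a),.088+.149*np.sin(a)); print(g); delta(g)
E
```

```text
[0.58006629 0.11954811 0.22916203]Traceback (most recent call last):
  File "<stdin>", line 3, in <module>
  File "h.py", line 28, in delta
    print('t',s['t'],'tcp stand',inst(s['tool_pos']).round(4),'F',s['force'].round(2),'open',s['opening'].round(4),'gf',s['gripper_force'],'q',s['q'].round(2))
                                                                                             ^^^^^^^^^^^^^^^^^^
AttributeError: 'float' object has no attribute 'round'
```

```bash
sed -i "s/s\['opening'\].round(4)/round(s['opening'],4)/; s/'gf',s\['gripper_force'\]/'gf',round(s['gripper_force'],1)/" h.py
python3 - <<'E'
from h import *
a=1.245
g=W(.012,.064-.149*np.cos(a),.088+.149*np.sin(a)); delta(g)
# refine from top view: keeper, handle, clip
c=cam('top'); C=cloud(c); reg=np.zeros(C.shape[:2],bool); reg[150:320,185:345]=1
def stand(P): d=P[...,:2]-[XC,YC]; return np.stack([ca*d[...,0]+sa*d[...,1],-sa*d[...,0]+ca*d[...,1],P[...,2]],-1)
Q=stand(C)
m=reg&(abs(Q[...,1])<.075)&(abs(Q[...,0]+.115)<.03)&(Q[...,2]>.075)&(Q[...,2]<.11)
print('handle',m.sum(),Q[m].mean(0),Q[m].min(0),Q[m].max(0))
s=pickle.load(open('side0.pkl','rb')); S=stand(cloud(s))
m=(abs(S[...,0]-.012)<.03)&(abs(S[...,1])<.09)&(S[...,2]>.11)&(S[...,2]<.27)
P=S[m]; print('keeper',m.sum(),P.mean(0),P.min(0),P.max(0)); print(np.polyfit(P[:,2],P[:,1],1),np.polyfit(P[:,2],P[:,0],1))
f=cv2.cvtColor(s['frame'],cv2.COLOR_RGB2HSV)
b=(f[...,0]>10)&(f[...,0]<28)&(f[...,1]>170)&(abs(S[...,1]-.142)<.03)&(S[...,2]>.09)&(S[...,2]<.3)
P=S[b]; print('clip',b.sum(),P.mean(0),P.min(0),P.max(0))
th=np.arctan2(P[:,2]-.036,.14-P[:,0]); r=np.hypot(P[:,2]-.036,.14-P[:,0]); print(np.percentile(th,[0,5,25,50,75,95,100]),np.percentile(r,[0,5,50,95,100]))
E
```

```text
t 3.1 tcp stand [-0.0091 -0.1993  0.3792] F [0.55 0.25 0.15] open 0.06 gf 0.0 q [-0.24  0.15  1.2  -0.    1.79 -0.1 ]
turn [-0.01  0.   -3.25] shift [8.63 0.84 6.32]
handle 244 [-0.11629724 -0.00266349  0.09264094] [-0.12246902 -0.05734944  0.08420604] [-0.11043987  0.05198449  0.09852895]
keeper 566 [0.00772889 0.03209181 0.18386658] [0.00081228 0.00504889 0.11015993] [0.01529493 0.05714037 0.25350385]
[-0.31986799  0.09090484] [-0.00055874  0.00783162]
clip 187 [-0.02782439  0.14310869  0.19435164] [-0.03807577  0.11916012  0.18270824] [-0.01561357  0.15333158  0.20158491]
[0.71734767 0.72418023 0.74489833 0.76189043 0.77186487 0.77451353
 0.77809362] [0.21723986 0.21973707 0.23216689 0.23763163 0.23855232]
```

>>> {"method": "move_arm", "body": {"plan": [[0, 0, -0.8, 0, 0, 0, 60], [0, 0, -0.8, 0, 0, 0, 60], [0, 0, -0.8, 0, 0, 0, 60], [0, 0, -0.85, 0, 0, 0, 60], [0, 0, 0, 1, 0.2, 0, 60], [0, 0, 0, 1, 0.2, 0, 60], [0, 0, 0, 1, 0.2, 0, 60], [0, 0, 0, 1, 0.16, 0, 60], [0, 0, 0, 1, 0, 0, 60], [0, 0, 0, 1, 0, 0, 60]]}}

```text
t: 4.15
tool_pos: [0.5909, 0.0541, 0.3794]
orientation: [-1.995, -2.427, 0.001]
force: [-0.0, 0.6, 0.8]
opening: 0.0601
gripper_force: 0.0
```

>>> {"method": "move_arm", "body": {"plan": [[0, 0, 0, 1, 0, 0, 50], [0, 0, 0, 1, 0, 0, 50], [0, 0, 0, 0.7, 0, 0, 50], [0, 0, 0, 0, 0, 0.9, 50], [0, 0, 0, 0, 0, 0.9, 50], [0, 0, 0, 0, 0, 0.9, 50], [0, 0, 0, 0, 0, 0.9, 50], [0, 0, 0, 0, 0, 0, 50], [0, 0, 0, 0, 0, 0, 50], [0, 0, 0, 0, 0, 0, 50]]}}

```text
t: 5.15
tool_pos: [0.5785, 0.1204, 0.2915]
orientation: [1.991, 2.428, 0.003]
force: [-0.7, -0.5, 0.1]
opening: 0.05
gripper_force: 0.0
```

Run:
```python
from h import *
a=1.261
delta(W(.010,.064-.149*np.cos(a),.088+.149*np.sin(a)))
c=cam('side'); big=cv2.resize(c['frame'][60:270,180:360],None,fx=3,fy=2.8,interpolation=cv2.INTER_CUBIC)
cv2.imwrite('pics/s1.png',big[:,:,::-1])
```

```text
t 5.15 tcp stand [0.0106 0.0175 0.2915] F [-0.66 -0.51  0.06] open 0.05 gf 0.0 q [ 0.12  0.09  1.42 -0.    1.63 -0.08]
turn [ 0.02  0.   -0.01] shift [ 0.04 -0.03  2.78]
```

View pics/s1.png

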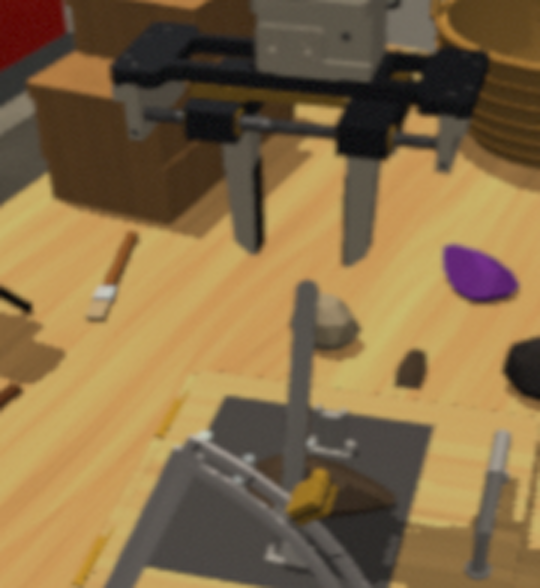

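The fingers straddle the keeper: tips at crop (250,245) and (352,260), bar top at (305,290). Next I'll descend and pinch.

>>> {"method": "move_arm", "body": {"plan": [[0, 0, 0, 0, 0, 0.7, 50], [0, 0, 0, 0, 0, 0.7, 50], [0, 0, 0, 0, 0, 0.7, 50], [0, 0, 0, 0, 0, 0.7, 50], [0, 0, 0, 0, 0, 0, 30], [0, 0, 0, 0, 0, 0, 10], [0, 0, 0, 0, 0, 0, 8], [0, 0, 0, 0, 0, 0, 8], [0, 0, 0, 0, 0, 0, 8], [0, 0, 0, 0, 0, 0, 8]], "force": 10}}

```text
t: 6.2
tool_pos: [0.5785, 0.1208, 0.2207]
orientation: [1.991, 2.428, 0.003]
force: [0.8, 0.4, 2.1]
opening: 0.0138
gripper_force: 10.0
```

Run:
```python
from h import *
a=np.linspace(1.261,0,21)
delta(W(.010,.064-.149*np.cos(a[0]),.088+.149*np.sin(a[0])))
x=-.149*np.diff(np.cos(a))/.025; z=-.149*np.diff(np.sin(a))/.025
print(np.c_[x,z].round(2).tolist())
```

```text
t 6.2 tcp stand [0.0107 0.0179 0.2207] F [0.77 0.41 2.06] open 0.0138 gf 10.0 q [ 0.12  0.11  1.53  0.    1.5  -0.08]
turn [ 0.02  0.   -0.  ] shift [ 0.03 -0.03 -0.05]
[[-0.35, 0.13], [-0.35, 0.15], [-0.34, 0.17], [-0.32, 0.19], [-0.31, 0.21], [-0.3, 0.23], [-0.28, 0.25], [-0.27, 0.26], [-0.25, 0.28], [-0.23, 0.3], [-0.21, 0.31], [-0.19, 0.32], [-0.17, 0.33], [-0.15, 0.34], [-0.13, 0.35], [-0.11, 0.36], [-0.08, 0.37], [-0.06, 0.37], [-0.04, 0.37], [-0.01, 0.38]]
```

>>> {"method": "move_arm", "body": {"plan": [[0, 0, 0, -0.35, 0, 0.13, 8], [0, 0, 0, -0.35, 0, 0.15, 8], [0, 0, 0, -0.34, 0, 0.17, 8], [0, 0, 0, -0.32, 0, 0.19, 8], [0, 0, 0, -0.31, 0, 0.21, 8], [0, 0, 0, -0.3, 0, 0.23, 8], [0, 0, 0, -0.28, 0, 0.25, 8], [0, 0, 0, -0.27, 0, 0.26, 8], [0, 0, 0, -0.25, 0, 0.28, 8], [0, 0, 0, -0.23, 0, 0.3, 8]]}}

```text
t: 7.2
tool_pos: [0.5932, 0.0463, 0.1649]
orientation: [1.992, 2.428, 0.002]
force: [6.0, 2.1, 0.1]
opening: 0.014
gripper_force: 10.0
```

>>> {"method": "move_arm", "body": {"plan": [[0, 0, 0, -0.21, 0, 0.31, 8], [0, 0, 0, -0.19, 0, 0.32, 8], [0, 0, 0, -0.17, 0, 0.33, 8], [0, 0, 0, -0.15, 0, 0.34, 8], [0, 0, 0, -0.13, 0, 0.35, 8], [0, 0, 0, -0.11, 0, 0.36, 8], [0, 0, 0, -0.08, 0, 0.37, 8], [0, 0, 0, -0.06, 0, 0.37, 8], [0, 0, 0, -0.04, 0, 0.3, 8], [0, 0, 0, 0, 0, 0.2, 8]]}}

```text
t: 8.2
tool_pos: [0.5988, 0.0186, 0.0834]
orientation: [1.992, 2.428, 0.002]
force: [7.2, 0.5, 1.0]
opening: 0.0138
gripper_force: 10.0
```

Run:
```python
from h import *
delta(W(.010,.064-.149,.088))
c=cam('side'); big=cv2.resize(c['frame'][120:320,200:380],None,fx=3,fy=2.9,interpolation=cv2.INTER_CUBIC)
cv2.imwrite('pics/s2.png',big[:,:,::-1])
```

```text
t 8.2 tcp stand [ 0.0105 -0.0864  0.0834] F [7.23 0.53 0.97] open 0.0138 gf 10.0 q [-0.05  0.24  1.64  0.    1.26 -0.25]
turn [ 0.02  0.   -0.01] shift [ 0.06 -0.02  0.14]
```

View pics/s2.png

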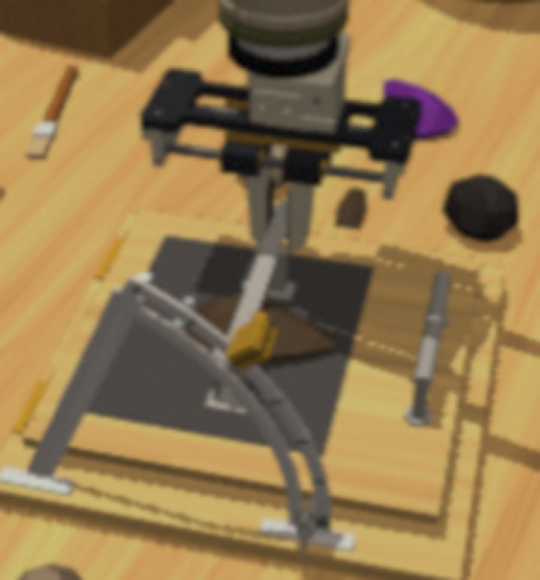

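The keeper lies across the axe, nearly in the catch, about 3.5 mm high at the grip. I'll relax the sideways force and press down the last bit.

>>> {"method": "move_arm", "body": {"plan": [[0, 0, 0, 0, 0.05, 0.05, 8], [0, 0, 0, 0, 0.03, 0.05, 8], [0, 0, 0, 0, 0, 0.05, 8], [0, 0, 0, 0, 0, 0.05, 8], [0, 0, 0, 0, 0, 0, 8], [0, 0, 0, 0, 0, 0, 8], [0, 0, 0, 0, 0, 0, 8], [0, 0, 0, 0, 0, 0, 8], [0, 0, 0, 0, 0, 0, 8], [0, 0, 0, 0, 0, 0, 8]]}}

```text
t: 9.25
tool_pos: [0.5991, 0.0187, 0.0788]
orientation: [-1.992, -2.429, 0.003]
force: [-2.8, -6.4, 2.5]
opening: 0.0138
gripper_force: 10.0
```

Run:
```python
from h import *
delta(W(.012,.064-.149,.088))
```

```text
t 9.25 tcp stand [ 0.0109 -0.0863  0.0788] F [-2.77 -6.41  2.51] open 0.0138 gf 10.0 q [-0.05  0.25  1.64 -0.    1.26 -0.25]
turn [-0.02  0.01 -0.  ] shift [ 0.05  0.04 -0.05]
```

>>> {"method": "move_arm", "body": {"plan": [[0, 0, 0, 0, -0.03, 0.04, 8], [0, 0, 0, 0, 0, 0.04, 8], [0, 0, 0, 0, 0, 0, 8], [0, 0, 0, 0, 0, 0, 8], [0, 0, 0, 0, 0, 0, 8], [0, 0, 0, 0, 0, 0, 8], [0, 0, 0, 0, 0, 0, 8], [0, 0, 0, 0, 0, 0, 8], [0, 0, 0, 0, 0, 0, 8], [0, 0, 0, 0, 0, 0, 8]]}}

```text
t: 10.25
tool_pos: [0.5992, 0.0188, 0.0783]
orientation: [1.992, 2.429, -0.001]
force: [-6.0, -4.5, 10.4]
opening: 0.0137
gripper_force: 10.0
```

Run:
```python
from h import *
delta(W(.012,.064-.149,.088))
```

```text
t 10.25 tcp stand [ 0.011  -0.0863  0.0783] F [-6.02 -4.53 10.36] open 0.0137 gf 10.0 q [-0.05  0.25  1.64 -0.    1.25 -0.25]
turn [-0.    0.01 -0.  ] shift [ 0.05  0.04 -0.07]
```

>>> {"method": "move_arm", "body": {"plan": [[0, 0, 0, 0, 0, -0.06, 12], [0, 0, 0, 0, 0, 0, 30], [0, 0, 0, 0, 0, 0, 40], [0, 0, 0, 0, 0, 0, 45], [0, 0, 0, 0, 0, -0.5, 50], [0, 0, 0, 0, 0, -1, 50], [0, 0, 0, 0, 0, -1, 50], [0, 0, 0, 0, 0, -1, 50], [0, 0, 0, 0, -1, 0, 50], [0, 0, 0, 0, -1, 0, 50]]}}

```text
t: 11.25
tool_pos: [0.551, 0.0097, 0.1685]
orientation: [1.989, 2.428, 0.003]
force: [-0.3, 0.2, -0.3]
opening: 0.0502
gripper_force: 0.0
```

>>> {"method": "move_arm", "body": {"plan": [[0, 0, 0, 0.7, -1, 0, 50], [0, 0, 0, 0.7, -1, 0, 50], [0, 0, 0, 0.7, -1, 0, 50], [0, 0, 0, 0.7, 0, 0, 50], [0, 0, 0, 0.5, 0, 0, 50], [0, 0, 0, 0, 0, 0, 50], [0, 0, 0, 0, 0, 0, 50], [0, 0, 0, 0, 0, 0, 50], [0, 0, 0, 0, 0, 0, 50], [0, 0, 0, 0, 0, 0, 50]]}}

```text
t: 12.25
tool_pos: [0.4607, 0.0754, 0.166]
orientation: [-1.992, -2.429, 0.0]
force: [0.3, 0.6, -0.7]
opening: 0.0495
gripper_force: 0.0
```

Run:
```python
from h import *
delta(W(-.1155,-.001,.088))
c=cam('side'); s=pickle.load(open('side0.pkl','rb'))
def stand(P): d=P[...,:2]-[XC,YC]; return np.stack([ca*d[...,0]+sa*d[...,1],-sa*d[...,0]+ca*d[...,1],P[...,2]],-1)
S=stand(cloud(c)); m=(abs(S[...,0]-.010)<.016)&(S[...,1]<.05)&(S[...,1]>-.13)&(S[...,2]>.083)&(S[...,2]<.11)
P=S[m]; print(m.sum(),P.min(0),P.max(0),np.polyfit(P[:,1],P[:,2],1)); f=P[:,1]<-.07; print(np.median(P[f],0))
big=cv2.resize(c['frame'][120:320,200:380],None,fx=3.5,fy=3,interpolation=cv2.INTER_CUBIC)
cv2.imwrite('pics/s3.png',big[:,:,::-1])
```

```text
t 12.25 tcp stand [-0.1137 -0.0035  0.166 ] F [ 0.26  0.56 -0.74] open 0.0495 gf 0.0 q [ 0.05 -0.2   1.93 -0.    1.41 -0.14]
turn [-0.   -0.   -0.01] shift [ 0.1  -0.07  3.44]
307 [-0.00346537 -0.11279848  0.08349211] [0.01940787 0.04236919 0.09190138] [-0.00339185  0.08922731]
[ 0.00749398 -0.08871472  0.09005947]
```

View pics/s3.png

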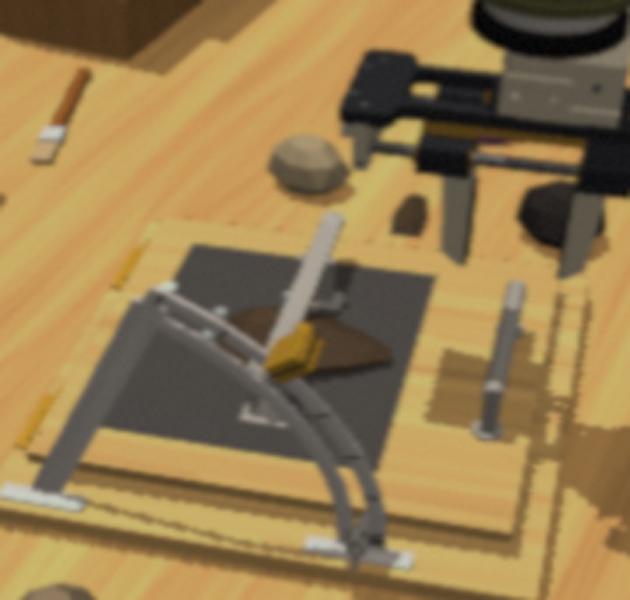

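The keeper bar runs level over the axe into the catch: tip at crop (335,220), catch at (325,300), height 0.090 along its length. Next is the handle.

>>> {"method": "move_arm", "body": {"plan": [[0, 0, 0, 0.1, -0.07, 0.7, 50], [0, 0, 0, 0, 0, 0.9, 50], [0, 0, 0, 0, 0, 0.9, 50], [0, 0, 0, 0, 0, 0.6, 50], [0, 0, 0, 0, 0, 0.34, 50], [0, 0, 0, 0, 0, 0, 30], [0, 0, 0, 0, 0, 0, 8], [0, 0, 0, 0, 0, 0, 5], [0, 0, 0, 0, 0, 0, 5], [0, 0, 0, 0, 0, 0, 5]], "force": 30}}

```text
t: 13.3
tool_pos: [0.4588, 0.078, 0.0808]
orientation: [1.991, 2.429, 0.001]
force: [-0.1, -0.0, 0.8]
opening: 0.0144
gripper_force: 0.0
```

Run:
```python
from h import *
delta(W(-.1155,-.001,.088))
T=.745; n=40
k=np.linspace(0,1,n+1); a=T*k
x=-.255*np.cos(a)+.052*np.sin(a); z=.255*np.sin(a)+.052*np.cos(a)
print(np.c_[np.diff(x),-np.diff(z)].__truediv__(.025).round(2).tolist()); print(x[-1]+.14,z[-1]+.036)
```

```text
t 13.3 tcp stand [-0.1151 -0.0006  0.0808] F [-0.07 -0.03  0.81] open 0.0144 gf 0.0 q [ 0.06 -0.11  2.01  0.    1.24 -0.14]
turn [ 0.01  0.   -0.  ] shift [-0.02 -0.02  0.03]
[[0.04, -0.19], [0.04, -0.19], [0.05, -0.19], [0.05, -0.19], [0.05, -0.19], [0.06, -0.19], [0.06, -0.18], [0.06, -0.18], [0.07, -0.18], [0.07, -0.18], [0.07, -0.18], [0.08, -0.18], [0.08, -0.18], [0.08, -0.17], [0.09, -0.17], [0.09, -0.17], [0.09, -0.17], [0.1, -0.17], [0.1, -0.17], [0.1, -0.16], [0.11, -0.16], [0.11, -0.16], [0.11, -0.16], [0.12, -0.16], [0.12, -0.15], [0.12, -0.15], [0.12, -0.15], [0.13, -0.15], [0.13, -0.14], [0.13, -0.14], [0.13, -0.14], [0.14, -0.14], [0.14, -0.13], [0.14, -0.13], [0.14, -0.13], [0.15, -0.13], [0.15, -0.12], [0.15, -0.12], [0.15, -0.12], [0.16, -0.11]]
-0.012192880963544844 0.24710738259003703
```

>>> {"method": "move_arm", "body": {"plan": [[0, 0, 0, 0, 0, 0, 5], [0, 0, 0, 0, 0, 0, 5], [0, 0, 0, 0, 0, 0, 5], [0, 0, 0, 0, 0, 0, 5], [0, 0, 0, 0, 0.04, -0.19, 5], [0, 0, 0, 0, 0.04, -0.19, 5], [0, 0, 0, 0, 0.05, -0.19, 5], [0, 0, 0, 0, 0.05, -0.19, 5], [0, 0, 0, 0, 0.05, -0.19, 5], [0, 0, 0, 0, 0.06, -0.19, 5]]}}

```text
t: 14.3
tool_pos: [0.4648, 0.0792, 0.1087]
orientation: [-1.991, -2.429, 0.002]
force: [-5.3, -3.4, -5.4]
opening: 0.011
gripper_force: 30.0
```

```bash
cat > st.py <<'E'
from h import *
s=read_state(); p=inst(s['tool_pos']); R=cv2.Rodrigues(s['orientation'])[0]
g=inst(s['tool_pos']-R@[0,0,.008]); r=np.array([.14-g[0],g[2]-.036])
print('t',s['t'],'grasp',g.round(4),'F',s['force'].round(1),'open',round(s['opening'],4),s['gripper_force'],'rad',np.hypot(*r),'ang',np.arctan2(r[1],r[0])-np.arctan2(.052,.255))
E
python3 st.py
```

```text
t 14.3 grasp [-0.1089 -0.0006  0.1167] F [-5.3 -3.4 -5.4] open 0.011 29.999443888664246 rad 0.2616797468778885 ang 0.11216893382121146
```

>>> {"method": "move_arm", "body": {"plan": [[0, 0, 0, 0, 0.06, -0.18, 5], [0, 0, 0, 0, 0.06, -0.18, 5], [0, 0, 0, 0, 0.07, -0.18, 5], [0, 0, 0, 0, 0.07, -0.18, 5], [0, 0, 0, 0, 0.07, -0.18, 5], [0, 0, 0, 0, 0.08, -0.18, 5], [0, 0, 0, 0, 0.08, -0.18, 5], [0, 0, 0, 0, 0.08, -0.17, 5], [0, 0, 0, 0, 0.09, -0.17, 5], [0, 0, 0, 0, 0.09, -0.17, 5]]}}

```text
t: 15.3
tool_pos: [0.4828, 0.0828, 0.1529]
orientation: [-1.991, -2.428, 0.004]
force: [-7.3, -3.6, -2.9]
opening: 0.0109
gripper_force: 30.0
```

>>> {"method": "move_arm", "body": {"plan": [[0, 0, 0, 0, 0.09, -0.17, 5], [0, 0, 0, 0, 0.1, -0.17, 5], [0, 0, 0, 0, 0.1, -0.17, 5], [0, 0, 0, 0, 0.1, -0.16, 5], [0, 0, 0, 0, 0.11, -0.16, 5], [0, 0, 0, 0, 0.11, -0.16, 5], [0, 0, 0, 0, 0.11, -0.16, 5], [0, 0, 0, 0, 0.12, -0.16, 5], [0, 0, 0, 0, 0.12, -0.15, 5], [0, 0, 0, 0, 0.12, -0.15, 5]]}}

```text
t: 16.3
tool_pos: [0.5087, 0.088, 0.1938]
orientation: [-1.99, -2.428, 0.005]
force: [-14.2, -5.7, 3.6]
opening: 0.0111
gripper_force: 30.0
```

```bash
python3 st.py
```

```text
t 16.3 grasp [-0.0642 -0.0006  0.2018] F [-14.2  -5.7   3.6] open 0.0111 30.002825260162354 rad 0.2630267646451026 ang 0.4809586501103993
```

>>> {"method": "move_arm", "body": {"plan": [[0, 0, 0, 0, -0.02, -0.05, 5], [0, 0, 0, 0, 0.06, -0.16, 5], [0, 0, 0, 0, 0.09, -0.16, 5], [0, 0, 0, 0, 0.12, -0.15, 5], [0, 0, 0, 0, 0.12, -0.15, 5], [0, 0, 0, 0, 0.13, -0.15, 5], [0, 0, 0, 0, 0.13, -0.14, 5], [0, 0, 0, 0, 0, 0, 5], [0, 0, 0, 0, 0, 0, 5], [0, 0, 0, 0, 0, 0, 5]]}}

```text
t: 17.3
tool_pos: [0.5274, 0.0917, 0.2163]
orientation: [1.991, 2.428, 0.004]
force: [11.8, -0.6, -18.2]
opening: 0.0109
gripper_force: 30.0
```

```bash
python3 st.py
python3 - <<'E'
from h import *
for n in('side','top'): pickle.dump(cam(n),open(n+'1.pkl','wb'))
c=pickle.load(open('side1.pkl','rb'))
big=cv2.resize(c['frame'][170:290,230:350],None,fx=5,fy=5,interpolation=cv2.INTER_CUBIC)
cv2.imwrite('pics/s4.png',big[:,:,::-1])
E
```

```text
t 17.3 grasp [-0.0451 -0.0007  0.2243] F [ 11.8  -0.6 -18.2] open 0.0109 29.995821118354797 rad 0.2640657469104227 ang 0.5929419226916178
```

View pics/s4.png

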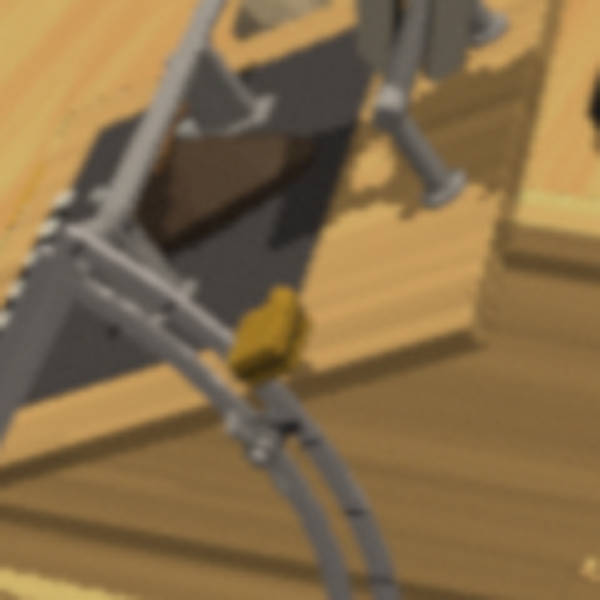

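The board is up and the axe is still in place. The pointer and nut are at crop (265,445), with the dark finger at (287,425), and the clip is at (268,340). Next I'll measure tilt against clip.

```bash
cat > tilt.py <<'E'
from h import *
def stand(P): d=P[...,:2]-[XC,YC]; return np.stack([ca*d[...,0]+sa*d[...,1],-sa*d[...,0]+ca*d[...,1],P[...,2]],-1)
def board(c,th0):
    S=stand(cloud(c)); x,z=S[...,0]-.14,S[...,2]-.036; th=th0
    for i in range(8):
        u=x*np.cos(th)-z*np.sin(th); w=x*np.sin(th)+z*np.cos(th)   # board axes
        m=(u<-.02)&(u>-.27)&(abs(S[...,1])<.12)&(abs(w-.012)<(.02 if i<2 else .006))
        p=np.linalg.lstsq(np.c_[u[m],S[...,1][m],np.ones(m.sum())],w[m],rcond=None)[0]; th-=np.arctan(p[0])
    return th,m.sum(),p
def clip(c):
    S=stand(cloud(c)); f=cv2.cvtColor(c['frame'],cv2.COLOR_RGB2HSV)
    b=(f[...,0]>10)&(f[...,0]<28)&(f[...,1]>170)&(abs(S[...,1]-.142)<.02)&(S[...,2]>.09)&(S[...,2]<.3)
    r=np.hypot(S[...,2]-.036,.14-S[...,0]); b&=(r>.205)&(r<.245)
    th=np.arctan2(S[...,2]-.036,.14-S[...,0])
    return b.sum(),np.percentile(th[b],[1,50,99]).round(4),np.percentile(r[b],[1,99]).round(4),np.percentile(S[...,1][b],[1,99]).round(4)
if __name__=='__main__':
    for n,t in(('side0',0),('top0',0),('side1',.59),('top1',.59)):
        c=pickle.load(open(n+'.pkl','rb')); print(n,board(c,t),clip(c))
    for n in('side0','side1'):
        c=pickle.load(open(n+'.pkl','rb')); S=stand(cloud(c)); g=c['frame'].max(2)
        r=np.hypot(S[...,2]-.036,.14-S[...,0]); th=np.arctan2(S[...,2]-.036,.14-S[...,0])
        m=(S[...,1]>.132)&(S[...,1]<.19)&(r>.18)&(r<.24)&(g<62)&(th<.7)
        for v,u in np.argwhere(m): print(n,u,v,g[v,u],S[v,u].round(4),r[v,u].round(4),th[v,u].round(3))
E
python3 tilt.py
```

```text
side0 (np.float64(-0.002140594871571357), np.int64(6516), array([ 6.45174947e-17, -1.42363148e-03,  1.17114659e-02])) (np.int64(183), array([0.7201, 0.7624, 0.7758]), array([0.2185, 0.2381]), array([0.1233, 0.1531]))
top0 (np.float64(-0.004062910721101879), np.int64(8489), array([ 2.40757703e-16, -9.42604333e-04,  1.32363953e-02])) (np.int64(136), array([0.7292, 0.7764, 0.7949]), array([0.21  , 0.2384]), array([0.1226, 0.1497]))
side1 (np.float64(0.5847067223623691), np.int64(3891), array([ 1.12148327e-16, -1.83110844e-03,  9.93768603e-03])) (np.int64(180), array([0.723 , 0.7635, 0.7768]), array([0.2173, 0.2378]), array([0.1248, 0.1529]))
top1 (np.float64(0.5767561195224282), np.int64(1681), array([ 1.50396846e-16, -6.45436889e-04,  1.37483830e-02])) (np.int64(121), array([0.7354, 0.7796, 0.7985]), array([0.2098, 0.2388]), array([0.1276, 0.1497]))
side0 123 259 61 [0.3287 0.1321 0.0328] 0.1887 -3.125
side0 122 260 61 [0.3304 0.1341 0.0314] 0.1904 -3.117
side0 120 261 61 [0.3298 0.1409 0.0357] 0.1898 -3.14
side0 121 261 61 [0.3305 0.1377 0.032 ] 0.1905 -3.121
side0 122 261 61 [0.3281 
[... 16886 characters left out ...]
84
side1 109 283 59 [0.339  0.1828 0.0104] 0.2006 -3.013
side1 110 283 60 [0.338  0.1813 0.0088] 0.1999 -3.005
side1 111 283 59 [0.3373 0.1797 0.007 ] 0.1994 -2.996
side1 106 284 61 [0.3413 0.1887 0.0135] 0.2026 -3.03
side1 107 284 60 [0.3399 0.1877 0.0127] 0.2012 -3.026
side1 108 284 60 [0.3387 0.1864 0.0115] 0.2002 -3.019
side1 109 284 60 [0.3387 0.1842 0.0088] 0.2005 -3.006
side1 110 284 61 [0.3379 0.1826 0.0071] 0.2 -2.996
side1 107 285 59 [0.3404 0.1884 0.0101] 0.2021 -3.013
side1 108 285 57 [0.3396 0.1867 0.0083] 0.2016 -3.004
side1 109 285 61 [0.3402 0.184  0.0048] 0.2026 -2.987
side1 107 286 58 [0.3415 0.1886 0.0066] 0.2036 -2.997
side1 108 286 60 [0.339  0.1884 0.0072] 0.2011 -2.998
```

>>> {"method": "move_arm", "body": {"plan": [[0, 0, 0, 0, 0.12, -0.1, 5], [0, 0, 0, 0, 0.11, -0.1, 5], [0, 0, 0, 0, 0.11, -0.1, 5], [0, 0, 0, 0, 0.11, -0.1, 5], [0, 0, 0, 0, 0.11, -0.1, 5], [0, 0, 0, 0, 0.12, -0.09, 5], [0, 0, 0, 0, 0.12, -0.09, 5], [0, 0, 0, 0, 0.12, -0.09, 5], [0, 0, 0, 0, 0, 0, 5], [0, 0, 0, 0, 0, 0, 5]]}}

```text
t: 18.4
tool_pos: [0.5488, 0.096, 0.2362]
orientation: [1.992, 2.429, 0.001]
force: [4.7, -1.4, -14.2]
opening: 0.0112
gripper_force: 30.0
```

```bash
python3 st.py
cat > look.py <<'E'
import sys
from tilt import *
k,t=sys.argv[1],float(sys.argv[2])
for n in('side','top'):
    c=cam(n); pickle.dump(c,open(n+k+'.pkl','wb')); print(n,board(c,t)[:2],clip(c)[:2])
    S=stand(cloud(c)); g=c['frame'].max(2); r=np.hypot(S[...,2]-.036,.14-S[...,0]); th=np.arctan2(S[...,2]-.036,.14-S[...,0])
    m=(S[...,1]>.132)&(S[...,1]<.16)&(r>.2)&(r<.235)&(g<58)&(abs(th-t)<.08)
    print(' ptr',m.sum(),np.median(th[m]) if m.any() else None,np.argwhere(m)[:8,::-1].tolist())
c=pickle.load(open('side'+k+'.pkl','rb'))
big=cv2.resize(c['frame'][205:275,250:330],None,fx=8,fy=8,interpolation=cv2.INTER_CUBIC)
cv2.imwrite('pics/p'+k+'.png',big[:,:,::-1])
E
python3 look.py 2 .70
```

```text
t 18.4 grasp [-0.0233 -0.0007  0.2442] F [  4.7  -1.4 -14.2] open 0.0112 29.996646344661713 rad 0.26460102928437823 ang 0.7044824790755259
side (np.float64(0.6958347799743974), np.int64(3272)) (np.int64(180), array([0.7221, 0.763 , 0.7774]))
 ptr 2 0.7333696907532603 [[278, 245], [278, 246]]
top (np.float64(0.6869792232597761), np.int64(352)) (np.int64(67), array([0.7313, 0.7783, 0.7924]))
 ptr 2 0.7504425940573987 [[202, 254], [201, 255]]
```

View pics/p2.png

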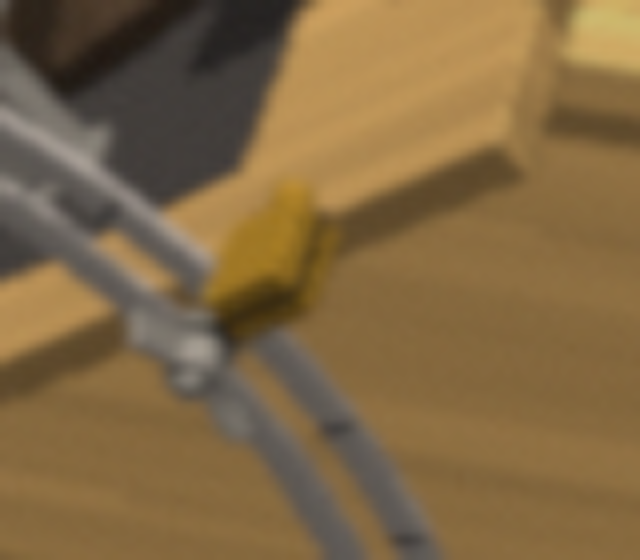

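The crop shows the nut at (195,350) and the pointer tucked below the clip's lower end. The clip's dark middle line runs over its near face and outer face, about (230,325), (290,297), (322,238). I'll measure that line.

Run:
```python
from tilt import *
for n,bx in(('side0',(220,250,270,300)),('side2',(220,250,270,300)),('top0',(238,262,190,216))):
    c=pickle.load(open(n+'.pkl','rb')); S=stand(cloud(c)); f=cv2.cvtColor(c['frame'],cv2.COLOR_RGB2HSV)
    r=np.hypot(S[...,2]-.036,.14-S[...,0]); th=np.arctan2(S[...,2]-.036,.14-S[...,0])
    m=np.zeros(r.shape,bool); m[bx[0]:bx[1],bx[2]:bx[3]]=1
    m&=(r>.208)&(r<.245)&(S[...,1]>.122)&(S[...,1]<.162)&(f[...,1]>120)&(abs(th-.75)<.06)
    V=f[...,2]; print(n,m.sum(),np.percentile(V[m],[5,25,50,75,95]))
    for v,u in np.argwhere(m&(V<np.percentile(V[m],18))): print((int(u),int(v)),V[v,u],'y %.3f r %.3f th %.3f'%(S[v,u,1],r[v,u],th[v,u]))
    for nm,k in(('outer',(r>.231)&(S[...,1]<.15)),('near',(S[...,1]>.149)&(r<.234))):
        k=k&m
        if k.any(): print(nm,k.sum(),np.percentile(th[k],[2,50,98]).round(3))
```

```text
side0 213 [ 58.6  85.  109.  143.  149. ]
(283, 241) 71 y 0.153 r 0.232 th 0.757
(284, 241) 67 y 0.151 r 0.232 th 0.750
(285, 241) 67 y 0.152 r 0.234 th 0.749
(286, 241) 70 y 0.153 r 0.236 th 0.746
(281, 242) 70 y 0.152 r 0.226 th 0.754
(282, 242) 64 y 0.152 r 0.228 th 0.752
(283, 242) 56 y 0.151 r 0.229 th 0.746
(284, 242) 54 y 0.153 r 0.232 th 0.748
(285, 242) 56 y 0.152 r 0.233 th 0.741
(286, 242) 66 y 0.150 r 0.233 th 0.733
(279, 243) 70 y 0.151 r 0.221 th 0.754
(280, 243) 63 y 0.153 r 0.224 th 0.755
(281, 243) 57 y 0.153 r 0.225 th 0.749
(282, 243) 53 y 0.152 r 0.227 th 0.745
(283, 243) 54 y 0.153 r 0.228 th 0.742
(284, 243) 59 y 0.152 r 0.229 th 0.736
(285, 243) 66 y 0.151 r 0.230 th 0.731
(286, 243) 70 y 0.152 r 0.232 th 0.729
(289, 243) 68 y 0.151 r 0.236 th 0.717
(278, 244) 63 y 0.152 r 0.218 th 0.750
(279, 244) 55 y 0.152 r 0.220 th 0.749
(280, 244) 54 y 0.152 r 0.221 th 0.743
(281, 244) 58 y 0.153 r 0.224 th 0.742
(282, 244) 64 y 0.151 r 0.224 th 0.734
(283, 244) 67 y 0.151 r 0.226 th 0.731
(284, 244) 69 y 0.151 r 0.227 th 0.727
(285, 244) 70 y 0.153 r 0.230 th 0.728
(286,
[... 2634 characters left out ...]
136 r 0.236 th 0.760
(204, 254) 55 y 0.133 r 0.238 th 0.766
(205, 254) 47 y 0.132 r 0.237 th 0.757
(206, 254) 61 y 0.130 r 0.236 th 0.753
(207, 254) 53 y 0.128 r 0.238 th 0.758
(197, 255) 71 y 0.148 r 0.238 th 0.769
(199, 255) 58 y 0.145 r 0.236 th 0.756
(200, 255) 46 y 0.143 r 0.236 th 0.754
(201, 255) 53 y 0.140 r 0.237 th 0.757
(202, 255) 50 y 0.139 r 0.235 th 0.747
(203, 255) 58 y 0.136 r 0.239 th 0.759
(204, 255) 60 y 0.135 r 0.237 th 0.748
(207, 255) 69 y 0.129 r 0.237 th 0.739
(197, 256) 62 y 0.149 r 0.238 th 0.759
(198, 256) 53 y 0.147 r 0.238 th 0.755
(199, 256) 62 y 0.146 r 0.235 th 0.741
(200, 256) 70 y 0.144 r 0.234 th 0.735
outer 66 [0.727 0.764 0.783]
near 5 [0.73  0.776 0.782]
```

>>> {"method": "move_arm", "body": {"plan": [[0, 0, 0, 0, 0.07, -0.05, 5], [0, 0, 0, 0, 0.07, -0.05, 5], [0, 0, 0, 0, 0.07, -0.05, 5], [0, 0, 0, 0, 0.06, -0.05, 5], [0, 0, 0, 0, 0.06, -0.04, 5], [0, 0, 0, 0, 0, 0, 5], [0, 0, 0, 0, 0, 0, 5], [0, 0, 0, 0, 0, 0, 5], [0, 0, 0, 0, 0, 0, 5], [0, 0, 0, 0, 0, 0, 5]]}}

```text
t: 19.5
tool_pos: [0.5564, 0.0975, 0.2424]
orientation: [1.992, 2.429, 0.0]
force: [5.2, -2.5, -13.2]
opening: 0.0109
gripper_force: 30.0
```

```bash
python3 st.py; python3 look.py 3 .735
```

```text
t 19.5 grasp [-0.0155 -0.0006  0.2504] F [  5.2  -2.5 -13.2] open 0.0109 29.99710589647293 rad 0.2648617418252013 ang 0.742117904433108
side (np.float64(0.7328588411212277), np.int64(3026)) (np.int64(176), array([0.7219, 0.7625, 0.7767]))
 ptr 0 None []
top (np.float64(0.713143689875377), np.int64(256)) (np.int64(50), array([0.7238, 0.7819, 0.793 ]))
 ptr 2 0.7576484537252994 [[198, 245], [200, 255]]
```

View pics/p3.png

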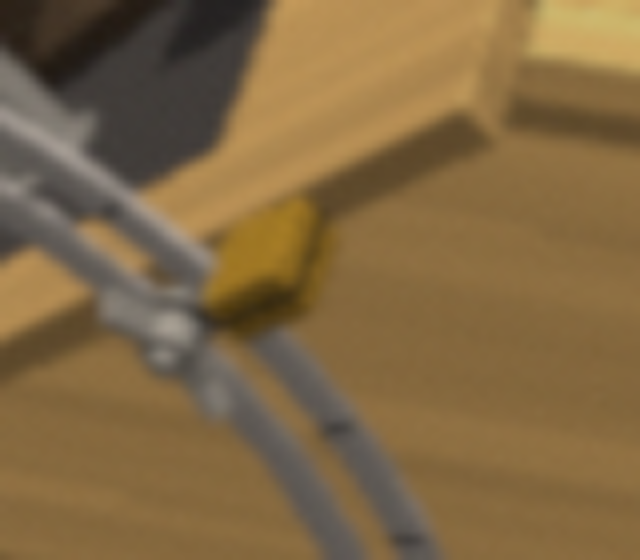

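The pointer finger is now at crop (200,314) and the clip's near-face line runs from (224,320) to (284,290), so they are close to meeting. I'll check for parallax and camera bias by projecting known geometry into the side view.

Run:
```python
from tilt import *
def pol(r,th,y): return W(.14-r*np.cos(th),y,.036+r*np.sin(th))
for n,T in(('side0',0),('side1',.585),('side2',.694),('side3',.731)):
    c=pickle.load(open(n+'.pkl','rb')); print(n)
    for y in(.146,.150): print(' y',y,[proj(c,pol(r,T,y)).round(1).tolist()[0] for r in(.2,.21,.215)])
    g=c['frame'].max(2).astype(int)
    p=proj(c,pol(.21,T,.148))[0].round().astype(int); print(p); print(g[p[1]-5:p[1]+6,p[0]-6:p[0]+7])
c=pickle.load(open('side0.pkl','rb'))
print('clip mid near face', [(t,[proj(c,pol(r,t,.154)).round(1).tolist()[0] for r in(.218,.225,.232)]) for t in(.72,.735,.75,.765)])
# camera bias on fixed corners: stand base corners & handle/keeper in side0
S=stand(cloud(c)); m=(abs(S[...,2]-.024)<.006)&(abs(S[...,0])<.18)&(abs(S[...,1])<.17)
P=S[m]; print('base side', [np.percentile(P[:,i],[.5,99.5]).round(4).tolist() for i in(0,1)],np.median(P[:,2]))
t=pickle.load(open('top0.pkl','rb')); S=stand(cloud(t)); m=(abs(S[...,2]-.024)<.006)&(abs(S[...,0])<.18)&(abs(S[...,1])<.17)
P=S[m]; print('base top', [np.percentile(P[:,i],[.5,99.5]).round(4).tolist() for i in(0,1)],np.median(P[:,2]))
```

```text
side0
 y 0.146 [[300.7, 300.0], [305.8, 301.0], [308.4, 301.6]]
 y 0.15 [[300.2, 301.7], [305.4, 302.8], [308.0, 303.3]]
[306 302]
[[ 84  96  93  81  77  79  78  76  80  88 111 126 129]
 [ 87  96  90  77  73  70  63  60  63  85 121 135 133]
 [ 88  92  88  82  77  63  51  50  59  89 137 158 154]
 [ 78  82  85  86  82  65  48  44  51  90 146 178 181]
 [ 74  72  79  86  84  74  64  60  63  97 150 181 187]
 [ 76  77  80  81  86  89  89  87  86 107 146 175 183]
 [ 81  85  83  81  92 105 108 106 104 110 131 154 166]
 [ 84  82  81  86 101 114 120 120 118 119 122 128 134]
 [ 90  78  86  98 113 121 124 123 123 122 121 123 123]
 [ 96  85  94 110 116 118 121 123 124 124 123 124 129]
 [106  90 101 117 120 120 120 119 120 120 120 124 140]]
side1
 y 0.146 [[283.2, 257.9], [287.9, 256.6], [290.3, 255.9]]
 y 0.15 [[282.7, 259.6], [287.4, 258.3], [289.8, 257.7]]
[288 257]
[[ 97  95  98  94  94  95  97 105 115 126 133 134 135]
 [ 88  89  91  91  89  87  86  90 104 119 129 134 137]
 [ 84  82  78  73  68  62  58  68  89 109 121 132 136]
 [ 92  87  74  62  49  41  40  53  77  98 112 125 136]
 [101 101  9
[... 1538 characters left out ...]
  83  91  92  84  80  81  83  86]
 [132 134 126 102  94 104 118 116 105  95  88  87  92]
 [112 108 106  98 101 117 127 130 125 116 104  94  92]
 [120  96  85  91 103 116 129 135 135 128 119 106  95]
 [105  86  81  91 105 113 120 129 134 133 128 120 107]
 [ 93  85  84  91 102 107 113 117 124 129 131 129 120]]
clip mid near face [(0.72, [[280.2, 247.6], [283.3, 246.2], [286.4, 244.8]]), (0.735, [[278.9, 246.4], [282.0, 244.9], [285.0, 243.5]]), (0.75, [[277.6, 245.1], [280.6, 243.6], [283.6, 242.1]]), (0.765, [[276.3, 243.9], [279.2, 242.3], [282.2, 240.8]])]
base side [[-0.1621, 0.1555], [-0.1435, 0.159]] 0.022758934606263437
base top [[-0.161, 0.1602], [-0.1529, 0.1563]] 0.024361446758479875
```

Projecting onto the quadrant plane (stand y 0.142) puts the pointer at a tilt of about 0.737 and the clip line at 0.749 to 0.753. That leaves about 0.012 rad to go.

>>> {"method": "move_arm", "body": {"plan": [[0, 0, 0, 0, 0.03, -0.02, 5], [0, 0, 0, 0, 0.04, -0.03, 5], [0, 0, 0, 0, 0.03, -0.02, 5], [0, 0, 0, 0, 0, 0, 5], [0, 0, 0, 0, 0, 0, 5], [0, 0, 0, 0, 0, 0, 5], [0, 0, 0, 0, 0, 0, 5], [0, 0, 0, 0, 0, 0, 5], [0, 0, 0, 0, 0, 0, 5], [0, 0, 0, 0, 0, 0, 5]]}}

```text
t: 20.6
tool_pos: [0.5588, 0.098, 0.2442]
orientation: [1.992, 2.429, -0.0]
force: [3.9, -3.9, -11.9]
opening: 0.0108
gripper_force: 30.0
```

```bash
python3 st.py; sed -i 's/205:275,250:330/150:270,220:340/; s/fx=8,fy=8/fx=5,fy=5/' look.py; python3 look.py 4 .747
python3 - <<'E'
from tilt import *
def pol(r,th,y): return W(.14-r*np.cos(th),y,.036+r*np.sin(th))
c=pickle.load(open('side4.pkl','rb')); print([proj(c,pol(.207,t,.142)).round(1).tolist()[0] for t in(.73,.75,.77)])
print(c['frame'].max(2)[238:250,266:284])
E
```

```text
t 20.6 grasp [-0.0131 -0.0006  0.2522] F [  3.9  -3.9 -11.9] open 0.0108 29.997348189353943 rad 0.26490000410858017 ang 0.7535500526843333
side (np.float64(0.74459474235172), np.int64(2949)) (np.int64(184), array([0.7212, 0.7629, 0.7767]))
 ptr 0 None []
top (np.float64(0.7264092884199417), np.int64(264)) (np.int64(44), array([0.7308, 0.7799, 0.79  ]))
 ptr 6 0.7747306301287569 [[198, 244], [199, 244], [197, 245], [198, 245], [199, 245], [195, 246]]
[[276.5, 243.9], [274.8, 242.4], [273.2, 240.8]]
[[134 115  98  93  94  94  95  98 108 126 145 157 158 159 159 157 157 156]
 [128 121 109 104 107 110 108  98 100 117 140 155 158 159 154 147 137 127]
 [120 124 121 119 126 133 125 107 100 120 146 154 153 146 134 119 104  94]
 [116 116 110 101 103 112 113 102  95 121 146 145 133 118 104  92  81  77]
 [124 119 112 105 103 100  91  78  77 106 124 115 101  91  83  76  68  60]
 [129 128 131 140 146 136 112  77  60  80  96  91  84  76  69  62  58  58]
 [126 131 140 156 161 155 136 103  72  71  83  78  69  60  61  65  69  74]
 [116 126 140 153 159 155 139 110  84  84  86  75  65  67  70  74  79  81]
 [102 104 117 126 133 136 127 105  90 101 107 100  93  84  82  81  83  87]
 [101  95 111 117 113 110 106  98  99 115 123 124 116 105  95  89  86  93]
 [108 104 123 135 121  97  88  89 100 115 124 128 130 125 117 104  94  93]
 [121 103 104 114 106  88  82  88  98 107 117 128 136 135 129 118 105  97]]
```

View pics/p4.png

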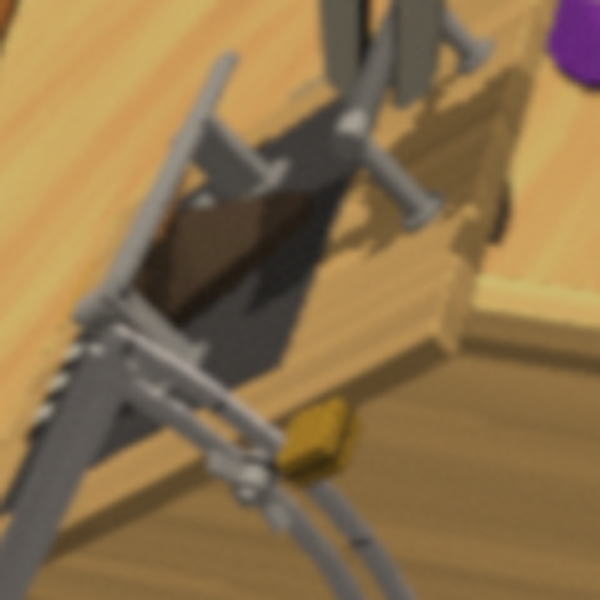

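The pointer, at pixel (274,243), projects to about 0.75 rad, and the clip line is at about 0.75 and unmoved. The keeper is still across the axe in its catch, the axe is between its pegs, and the board is held still. I'll hand it in.

```bash
python3 -c "
from plant import close_job; print(close_job())"
```

```text
the job is handed in; nothing more can be done
None
```

The job is handed in after about 21 s of the 58 s allowed: the keeper is closed in its catch over the axe, and the board is held steady at about 0.75 rad with the pointer at the clip; the clip and the axe stayed put, the finds around the stand were left alone, and the judge's verdict was not shown to me.

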